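# Wipe the heater's contact plate and click in the tube block

### The arm

A 6-joint arm with a two-finger parallel gripper is mounted at the origin on a cart in front of the work surface, level with it; the furniture and walls round the work are solid. World frame = base frame: x ahead of the robot, y to its left, z up, the work surface at z = 0. Lengths are in m, angles in degrees, forces in N, time in s.
With the tool pointing down it reaches from about 0.3 to 0.75 m from the base axis. Payload 8.5 kg.
Tool frame: the origin (TCP) lies between the finger pads; the fingertips stand 17 mm ahead of it and the grasp point (between the pads) lies 2 mm behind it; z points along the fingers, y is the direction in which the jaws open and shut (so a half turn about z gives the same grasp; the last joint's range is limited). The gripper opens to 85 mm and grips with 20 to 120 N. Pads are 22 mm wide; open, the fingers measure 114 mm over their backs; the gripper's body (76 mm by 85 mm) begins 54 mm behind the grasp point. The pads swing forward as they close: fully open they stand 13 mm farther back than shut.
Start: joints at [56.419, 21.807, 74.336, -0, 83.858, -12.336], TCP at [0.199, 0.513, 0.248] pointing down, gripper open.
Joint ranges: [-178.18, 178.18], [-50.72, 133.34], [12.68, 142.11], [-81.47, 261.47], [9.98, 163.14], [-165.26, 165.26]. Speed limits (degrees/s): [136.94, 136.94, 180, 180, 180, 180].

### API

Orientations are given as a 3x3 rotation matrix whose columns are the frame's x, y, z axes.
In Python, from rig import readout, eyes, env gives the robot as it stands.
- The arm moves only by the tool arm_command, never from a script. Its argument "rows" is text: rows parted by semicolons, each of 7 numbers parted by spaces: the closure, from 0 (fully open) to 1 (shut), then the shift along the tool's x, y, z in mm, then the turn, a rotation vector about the tool's x, y, z in degrees. In form: grip dx dy dz rx ry rz; .... A call has 1 to 5 rows; each row shifts and turns the commanded pose from where the row before left it, along the tool's axes as they then stand; what a row does not reach is not made up. A row lasts 1/12 s, in which the tool goes at most 41.7 mm and 7.16 degrees, less where a joint would pass 70% of its speed; a pose out of reach is approached as far as the arm can. A call with a gripper value outside its range is refused whole. The fingers move at their own pace and stop on an object; "squeeze" is the grip in N (left out, the last holds). Time passes only in rows, so rows that do not move let the fingers close. It gives the time, the measured TCP pose, the force and the opening at its end, in the units of the state.
- readout.observe(): the state, without advancing time (a new reading comes with each control period).
- eyes.get_image(name): name is "scene" or "top" or "wrist"; returns the picture (480x640x3 uint8, red, green, blue); there is no depth.
- eyes.camera_model(name): a dict with "mtx" (3x3 intrinsics, pixels), "view" (4x4, takes a point from world to camera coordinates). Camera axes: x right, y up, looking along -z (the intrinsics and any distortion apply to the point x, -y, -z); pixel columns grow to the right and rows downward; lengths in m; the calibration is good to about 2 mm. The wrist camera is an equidistant fisheye: a pixel r from the principal point sees the ray r / f radians off the axis. A picture is of the moment at which its call begins: read the wrist's pose just before it. camera_model takes no time and is no camera call; for the wrist camera it gives the pose at the moment of the call.
- env.close_job(): hands the job in, once; it reports no verdict.
The state is a dict: "time_s": time; "q": joint angles; "qvel": joint speeds; "joint_efforts": joint torques, N m; "position": TCP position; "tool_rot": TCP orientation; "ft_force": force on the tool from outside, world axes, zero at the start; "wrist_torque": the same for the moment, N m; "grip_width": finger opening in m.
Only numpy, scipy, OpenCV 4.12 (cv2) and the standard library are available. Lean on these libraries where they do the work, as an engineer would, in place of code of your own. Each camera call takes 0.05 s, during which the arm holds its last target. There are 200 camera calls.

### The job

Take the wiping block and wipe the dry-block heater's contact plate clean in one unbroken stroke from the console end to the far end, square to the plate and with light, steady pressure, then stand the wiping block back on the bench. Take the aluminium tube block by its black lifting handle, hold it level and centred between the heater's two side catches and press it down until it clicks past them; finish still holding the handle and pressing the block firmly down against the sprung plate. Leave the bottles alone.

Things in the scene. Friction and masses are not known exactly. Their poses are not given: they have to be found in the camera images.
- plate_center (a point): Dry-block heater, fixed: white housing 156 mm wide (y), 150 mm deep (x), a sloping grey console with a dark display on its -x side. This point: middle of the top of its metal contact plate (untouched), 66 mm above the bench. Plate 110 mm long (x: console end at -x, far end at +x), 66 mm wide (y). For the full stroke the wiping block's centre goes from 36 mm before to 36 mm beyond this point
- left_catch (a point): Top middle of the heater's black catch tower on the +y side, 14.5 mm higher than the plate, 52.5 mm from the plate's middle; its twin stands on the -y side. Each tower is 31 mm long (x) and holds a free white roller, 8 mm thick, on a spring leaf. The rollers leave a gap of 78 mm and yield outward: the block needs some 9 to 14 N of push to click past them, then suddenly drops. Axes as plate_center
- contact_plate (a joint): how far the sprung contact plate is pushed down, in m: 0 untouched, stop at 0.007. It takes 3 N to start and 2 N more per mm. The clicked-in block left alone leaves it at about 0.002; pressed firmly it reads above 0.0035 (a push of some 8 to 10 N or more on the handle)
- wiper_center (a point): Wiping block, loose, about 0.12 kg, standing on its blue pad: white foot 66 mm wide (y), 34 mm long (x), 16 mm high with the pad; on it an upright grip rib 14 mm thick (x), 50 mm wide (y), reaching 60 mm above the pad's underside. This point: on its centre line, 30 mm above the underside. It wipes along its own x axis (either way round), its width across the plate
- wiper_sole (a point): The wiping block again: middle of the underside of its blue pad; axes as wiper_center, z up
- handle (a point): the lifting handle of the tube block: a black level bar 14 mm thick (x), 70 mm long (y), 18 mm high, on two steel posts 54 mm apart; this point is the bar's centre, 84 mm above the block's underside and 44 mm above its top face. Axes are the block's own: z up
- block_base (a point): Aluminium tube block, six wells, loose, 0.4 kg: centre of its underside. 100 mm long (x), 40 mm high, rounded flanges 84 mm across (y) at its foot; tabs at x = -22.5 and +22.5 mm reach out to y = -54 and +54 mm and straddle the towers with 3.5 mm play. Fits either way round, x along the plate's x. Rests on the rollers about 10 mm above the free plate before the click; clicked in, 2 mm below
- alcohol_bottle: bystander: white bottle with a blue cap, 52 mm wide, 134 mm high, loose; origin at the centre of its underside
- amber_bottle: bystander: small amber bottle with a white cap, 44 mm wide, 110 mm high, loose; origin at the centre of its underside
Not all that is in view belongs to the job. There is more than one size of the part that bears wiper_center; the job needs the middle-sized.

How it is judged:
By the outcome, as a careful person would: the job done as asked, in the order asked, and still so for the second after the job is handed in, while the arm keeps its last pose, push and grip.
It also fails if it takes over 67 s, if anything falls off the work surface, if the arm or the gripper's body presses on something with over 40 N, if the wrist force passes 120 N, or if a joint passes its speed limit or range.

## Working session

There is one attempt and no reset: what is moved stays moved. The work goes in short steps, Python scripts to look and compute and a tool call to move; the robot and the scene stay as the last step left them, time stands still between calls to the robot, and variables do not carry over. Pictures are saved under pics/ and viewed, about 8 in all and at most 12, crops included, and the job is handed in when it is done.

Besides the shell and the picture viewer there is one more tool, called after "Call:" by a JSON object that holds its "op" and its "data". arm_command: Moves the arm, as the interface text tells. Its arguments: {"type":"object","properties":{"rows":{"type":"string"},"squeeze":{"type":"number"}},"required":["rows"]}

```bash
ls; mkdir -p pics; python3 - <<'E'
from rig import readout, eyes, env
import cv2,json
import numpy as np
np.set_printoptions(precision=4,suppress=True)
s=readout.observe(); print({k:np.round(v,3).tolist() for k,v in s.items()})
for n in ["scene","top"]:
    im=eyes.get_image(n); cv2.imwrite(f"pics/{n}0.png",im[:,:,::-1])
for n in ["scene","top","wrist"]:
    print(n,eyes.camera_model(n))
E
```

```text
pics
{'time_s': 0.0, 'q': [56.418, 21.841, 74.385, -0.001, 83.861, -12.339], 'qvel': [-0.052, 0.073, -0.062, 0.033, -0.085, -0.023], 'joint_efforts': [0.0, -44.847, -23.128, -0.0, 0.005, 0.0], 'position': [0.199, 0.512, 0.248], 'tool_rot': [[-0.932, 0.362, -0.001], [0.362, 0.932, -0.001], [0.0, -0.001, -1.0]], 'ft_force': [0.114, 0.507, -0.049], 'wrist_torque': [0.022, 0.049, -0.046], 'grip_width': 0.085}
scene {'mtx': array([[479.9263,   0.    , 316.6312],
       [  0.    , 479.9263, 239.4292],
       [  0.    ,   0.    ,   1.    ]]), 'view': array([[ 0.8159, -0.5781, -0.0103, -0.4844],
       [ 0.3996,  0.5509,  0.7327, -0.2956],
       [-0.4178, -0.6019,  0.6805, -0.9239],
       [ 0.    ,  0.    ,  0.    ,  1.    ]])}
top {'mtx': array([[451.6798,   0.    , 324.0034],
       [  0.    , 451.6798, 236.6038],
       [  0.    ,   0.    ,   1.    ]]), 'view': array([[-0.016 , -0.9998,  0.0112, -0.0095],
       [ 0.9963, -0.015 ,  0.0848, -0.5701],
       [-0.0846,  0.0125,  0.9963, -1.1261],
       [ 0.    ,  0.    ,  0.    ,  1.    ]])}
wrist {'mtx': array([[371.6483,   0.    , 316.3232],
       [  0.    , 371.6483, 234.1431],
       [  0.    ,   0.    ,   1.    ]]), 'view': array([[ 0.3622,  0.9321, -0.0002, -0.5491],
       [-0.891 ,  0.3462, -0.2939,  0.0379],
       [-0.2738,  0.1067,  0.9558, -0.3795],
       [ 0.    ,  0.    ,  0.    ,  1.    ]])}
```

View pics/top0.png

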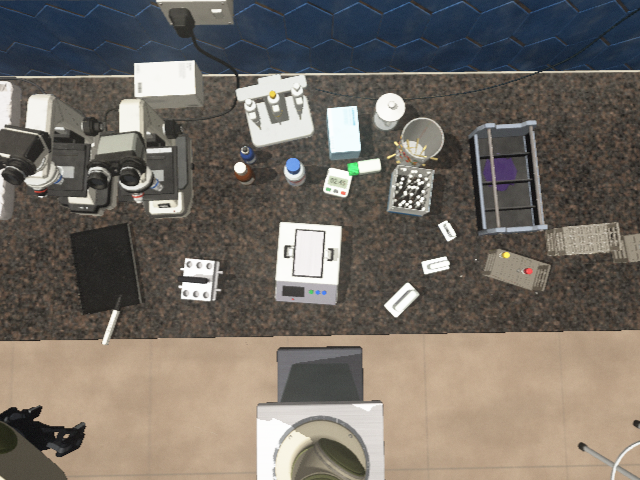

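View pics/scene0.png

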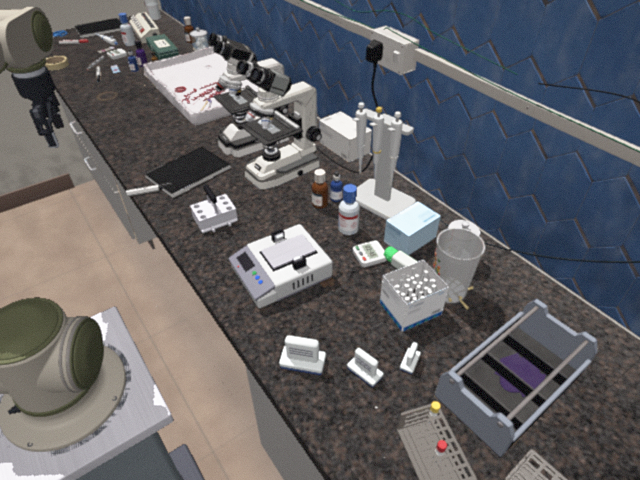

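The top view shows the heater at about (308,262), the tube block at (200,280), and wipers at (403,300) large, (435,265) middle and (447,230) small. I'll enlarge these areas.

```bash
cat > h.py <<'E'
from rig import readout, eyes, env
import cv2, numpy as np
np.set_printoptions(precision=4,suppress=True)
def pix2w(name,uv,z,V=None):
    """pixel -> world point on plane z"""
    c=eyes.camera_model(name); M=c["mtx"]; V=c["view"] if V is None else V
    x=(uv[0]-M[0,2])/M[0,0]; y=(uv[1]-M[1,2])/M[1,1]
    if name=="wrist":
        r=np.hypot(x,y); k=np.sin(r)/r if r>1e-9 else 1
        d=np.array([x*k,-y*k,-np.cos(r)])
    else: d=np.array([x,-y,-1.])
    R=V[:3,:3]; o=-R.T@V[:3,3]; d=R.T@d
    return o+d*(z-o[2])/d[2]
def w2pix(name,p,V=None):
    c=eyes.camera_model(name); M=c["mtx"]; V=c["view"] if V is None else V
    q=V[:3,:3]@np.asarray(p)+V[:3,3]; x,y,z=q[0],-q[1],-q[2]
    if name=="wrist":
        r=np.hypot(x,y); t=np.arctan2(r,z); x,y,z=x/r*t,y/r*t,1
    return np.array([M[0,0]*x/z+M[0,2],M[1,1]*y/z+M[1,2]])
def snap(name,fn):
    V=eyes.camera_model(name)["view"]; im=eyes.get_image(name)
    cv2.imwrite(fn,im[:,:,::-1]); np.save(fn+".npy",V); return im,V
E
python3 - <<'E'
from h import *
im=cv2.imread("pics/top0.png")
def crop(x,y,w,h,k): return cv2.resize(im[y:y+h,x:x+w],None,fx=k,fy=k,interpolation=cv2.INTER_CUBIC)
a=crop(265,215,90,100,4) # 360x400
b=crop(170,250,60,60,5)  # 300x300
c=crop(375,210,90,120,4) # 360x480
o=np.zeros((600,800,3),np.uint8); o[:400,:360]=a; o[:480,365:725]=c; o[:0]=0
o2=crop(170,250,60,50,4); o[400:600,:240]=o2
cv2.imwrite("pics/c1.png",o)
for n,uv,z in [("plate",(309,253),.066),("heater",(308,262),0.06),("wiper",(435,265),.03),("block",(200,280),.04),("big",(403,300),.03),("small",(447,230),.02)]: print(n,pix2w("top",uv,z))
E
```

```text
plate [0.5266 0.0196 0.066 ]
heater [0.5049 0.0224 0.06  ]
wiper [ 0.4931 -0.2976  0.03  ]
block [0.465  0.2916 0.04  ]
big [ 0.4068 -0.2139  0.03  ]
small [ 0.5825 -0.3344  0.02  ]
```

View pics/c1.png

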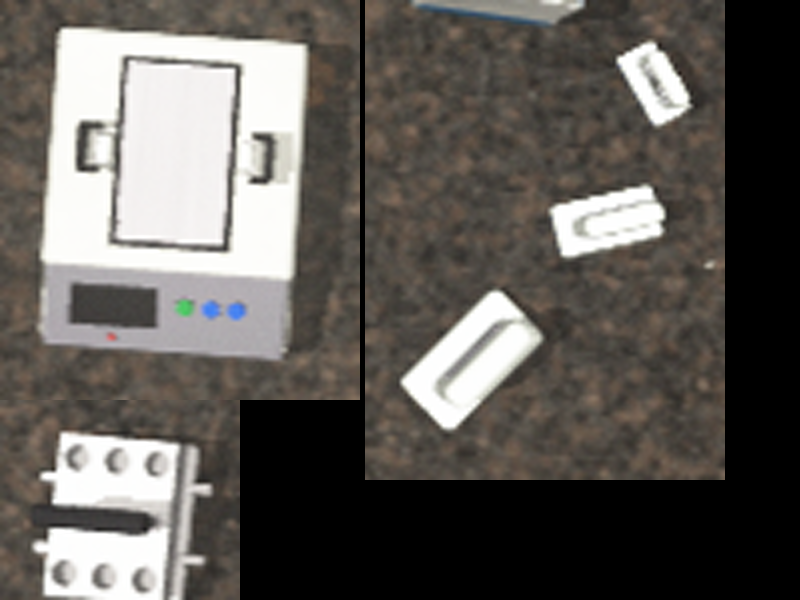

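```bash
python3 - <<'E'
from h import *
def P(x,y,ox,oy,z): return pix2w("top",((x+.5)/4-.5+ox,(y+.5)/4-.5+oy),z)
pl=np.array([P(x,y,265,215,.066) for x,y in [(122,58),(241,64),(230,249),(112,244)]])
print("plate",pl,pl.mean(0)); d=pl[0]+pl[1]-pl[2]-pl[3]; print(np.degrees(np.arctan2(d[1],d[0])),np.linalg.norm(d)/2)
d=pl[0]+pl[3]-pl[1]-pl[2];print(np.degrees(np.arctan2(-d[0],d[1])),np.linalg.norm(d)/2)
w=np.array([P(x-365,y,375,210,.012) for x,y in [(552,210),(652,187),(664,232),(563,257)]])
print("wiper",w.mean(0)); d=w[0]+w[3]-w[1]-w[2];print(np.degrees(np.arctan2(-d[0],d[1])),np.linalg.norm(d)/2, np.linalg.norm(w[0]+w[1]-w[2]-w[3])/2)
h=np.array([P(x,y-400,170,250,.09) for x,y in [(33,515),(157,521)]])
print("handle",h.mean(0)); d=h[0]-h[1];print(np.degrees(np.arctan2(-d[0],d[1])),np.linalg.norm(d))
s=readout.observe()
E
```

```text
plate [[ 0.5858  0.0528  0.066 ]
 [ 0.581  -0.0202  0.066 ]
 [ 0.468  -0.0116  0.066 ]
 [ 0.4721  0.0601  0.066 ]] [0.5267 0.0203 0.066 ]
-3.9875818672305874 0.11364466480994954
-3.5450113454967465 0.07251849781590425
wiper [ 0.4935 -0.3031  0.012 ]
12.40548570697204 0.06681232328541109 0.030244658663945052
handle [0.4676 0.2942 0.09  ]
-3.6845036176392547 0.07353722958540362
```

Call:
{"op": "arm_command", "data": {"rows": "0.5 0 0 0 0 0 7.05; 0.5 0 0 0 0 0 7.05; 0.5 0 0 0 0 0 7.05; 0.5 0 0 0 0 0 7.05; 0.5 0 0 0 0 0 7.05"}}

```text
time_s: 0.52
position: [0.1992, 0.5125, 0.2479]
tool_rot: [[-0.547, 0.837, -0.0], [0.837, 0.547, -0.001], [-0.0, -0.001, -1.0]]
ft_force: [-0.4, -0.2, 0.2]
grip_width: 0.0426
```

Call:
{"op": "arm_command", "data": {"rows": "0.5 0 0 0 0 0 7.05; 0.5 0 0 0 0 0 7.05; 0.5 0 0 0 0 0 7.05; 0.5 -39 5 1 0 0 0; 0.5 -39 5 1 0 0 0"}}

```text
time_s: 0.93
position: [0.2254, 0.4382, 0.2454]
tool_rot: [[-0.216, 0.976, -0.001], [0.976, 0.216, -0.001], [-0.001, -0.001, -1.0]]
ft_force: [1.3, 0.5, 1.1]
grip_width: 0.0424
```

Call:
{"op": "arm_command", "data": {"rows": "0.5 -39 5 1 0 0 0; 0.5 -39 5 1 0 0 0; 0.5 -39 5 1 0 0 0; 0.5 -39 5 1 0 0 0; 0.5 -39 5 1 0 0 0"}}

```text
time_s: 1.35
position: [0.2918, 0.2517, 0.2412]
tool_rot: [[-0.215, 0.977, -0.0], [0.977, 0.215, -0.0], [-0.0, -0.0, -1.0]]
ft_force: [0.7, 0.1, -0.1]
grip_width: 0.043
```

Call:
{"op": "arm_command", "data": {"rows": "0.5 -39 5 1 0 0 0; 0.5 -39 5 1 0 0 0; 0.5 -39 5 1 0 0 0; 0.5 -39 5 1 0 0 0; 0.5 -39 5 1 0 0 0"}}

```text
time_s: 1.77
position: [0.358, 0.0664, 0.2363]
tool_rot: [[-0.214, 0.977, 0.0], [0.977, 0.214, 0.0], [0.0, 0.0, -1.0]]
ft_force: [1.5, 0.6, 0.4]
grip_width: 0.0424
```

Call:
{"op": "arm_command", "data": {"rows": "0.5 -39 5 1 0 0 0; 0.5 -39 5 1 0 0 0; 0.5 -39 5 1 0 0 0; 0.5 -39 5 1 0 0 0; 0.5 -39 5 1 0 0 0"}}

```text
time_s: 2.18
position: [0.4242, -0.1189, 0.2311]
tool_rot: [[-0.213, 0.977, -0.0], [0.977, 0.213, 0.0], [0.0, -0.0, -1.0]]
ft_force: [0.4, 0.6, 0.9]
grip_width: 0.0424
```

Call:
{"op": "arm_command", "data": {"rows": "0.5 -39 5 1 0 0 0; 0.5 -39 5 1 0 0 0; 0.5 -39 5 1 0 0 0; 0.5 -39 5 1 0 0 0; 0.5 0 0 0 0 0 0"}}

```text
time_s: 2.6
position: [0.4781, -0.2707, 0.2258]
tool_rot: [[-0.21, 0.978, -0.0], [0.978, 0.21, -0.001], [-0.001, -0.001, -1.0]]
ft_force: [-1.4, 0.7, -0.6]
grip_width: 0.0429
```

```bash
python3 - <<'E'
from h import *
s=readout.observe(); im,V=snap("wrist","pics/w1.png"); print(s["position"],s["tool_rot"],s["q"],s["ft_force"])
print(w2pix("wrist",[.4935,-.303,.06]))
E
```

```text
[ 0.4781 -0.2707  0.2258] [[-0.2099  0.9777 -0.0004]
 [ 0.9777  0.2099 -0.0009]
 [-0.0008 -0.0006 -1.    ]] [-41.8368  22.7316  76.7109  -0.0552  80.5371 -53.9458] [-1.3722  0.6797 -0.5601]
[326.9961 260.4648]
```

View pics/w1.png

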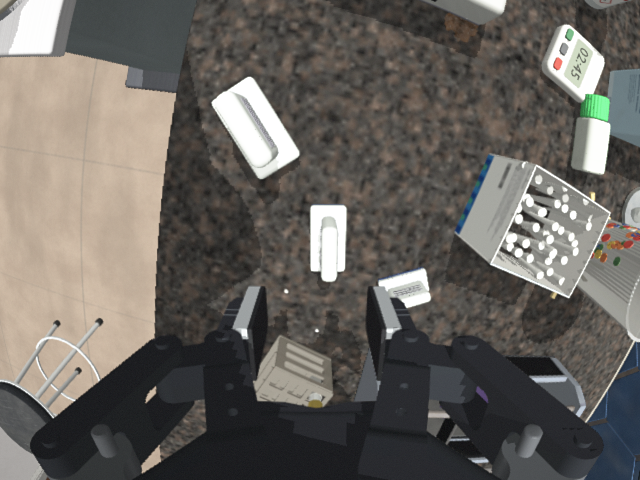

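The wrist view shows the middle wiper's foot corners at (312,206), (346,207), (344,271) and (311,271). The rib top runs from about (329,219) to (329,280).

```bash
python3 - <<'E'
from h import *
im=cv2.imread("pics/w1.png")
o=cv2.resize(im[195:295,290:370],None,fx=6,fy=6,interpolation=cv2.INTER_CUBIC); cv2.imwrite("pics/w1c.png",o)
V=np.load("pics/w1.png.npy")
f=np.array([pix2w("wrist",p,.016,V) for p in [(312,206),(346,207),(344,271),(311,271)]])
print(f,f.mean(0))
d=f[0]+f[1]-f[2]-f[3]; print(np.degrees(np.arctan2(-d[0],d[1])),np.linalg.norm(d)/2)
print(pix2w("wrist",(329,280),.06,V),pix2w("wrist",(330,219),.06,V))
E
```

```text
[[ 0.474  -0.273   0.016 ]
 [ 0.505  -0.2672  0.016 ]
 [ 0.5181 -0.33    0.016 ]
 [ 0.4864 -0.3368  0.016 ]] [ 0.4959 -0.3017  0.016 ]
11.408851207484886 0.06458620684002238
[ 0.5001 -0.3235  0.06  ] [ 0.4889 -0.2706  0.06  ]
```

View pics/w1c.png

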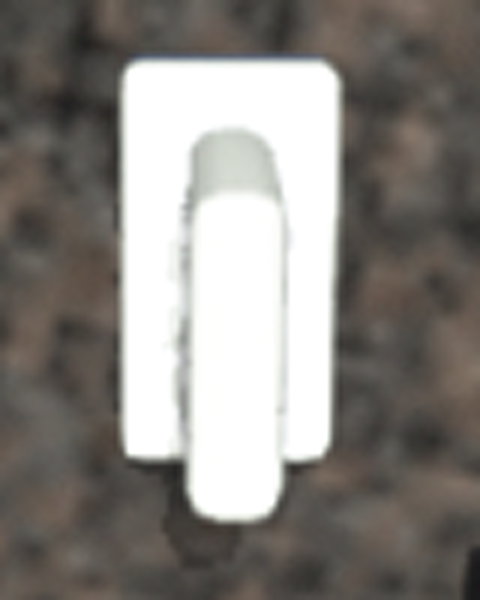

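Call:
{"op": "arm_command", "data": {"rows": "0.5 -11 3.5 20 0 0 0; 0.5 -11 3.5 30 0 0 0; 0.5 -11.6 3.6 38 0 0 0; 0.5 0 0 38 0 0 0; 0.5 0 0 30 0 0 0"}}

```text
time_s: 3.07
position: [0.4939, -0.2942, 0.0688]
tool_rot: [[-0.214, 0.977, -0.002], [0.977, 0.214, 0.002], [0.002, -0.001, -1.0]]
ft_force: [-0.5, -0.5, -0.1]
grip_width: 0.0423
```

Call:
{"op": "arm_command", "data": {"rows": "0.5 0 0 20 0 0 0; 0.5 0 0 8 0 0 0; 1 0 0 0 0 0 0; 1 0 0 0 0 0 0; 1 0 0 0 0 0 0", "squeeze": 60}}

```text
time_s: 3.48
position: [0.4952, -0.2957, 0.045]
tool_rot: [[-0.214, 0.977, 0.002], [0.977, 0.214, -0.002], [-0.002, 0.001, -1.0]]
ft_force: [-0.3, 0.4, -1.8]
grip_width: 0.0132
```

Call:
{"op": "arm_command", "data": {"rows": "1 0 0 0 0 0 0; 1 0 0 0 0 0 0; 1 0 0 0 0 0 0; 1 0 0 0 0 0 0"}}

```text
time_s: 3.82
position: [0.4951, -0.2957, 0.0447]
tool_rot: [[-0.214, 0.977, 0.002], [0.977, 0.214, -0.001], [-0.002, 0.001, -1.0]]
ft_force: [-1.3, 1.4, 7.1]
grip_width: 0.0131
```

Call:
{"op": "arm_command", "data": {"rows": "1 0 0 -20 0 0 0; 1 0 0 -30 0 0 0; 1 0 0 -30 0 0 0; 1 0 0 -30 0 0 0; 1 0 0 -20 0 0 0"}}

```text
time_s: 4.23
position: [0.495, -0.2958, 0.1766]
tool_rot: [[-0.214, 0.977, 0.003], [0.977, 0.214, -0.002], [-0.003, 0.002, -1.0]]
ft_force: [0.5, 0.5, -1.4]
grip_width: 0.0131
```

Call:
{"op": "arm_command", "data": {"rows": "1 0 0 -20 0 0 5.3; 1 0 0 0 0 0 5.3; 1 0 0 0 0 0 5.3; 1 25 -2 0 0 0 0; 1 35 -3 0 0 0 0"}}

```text
time_s: 4.65
position: [0.4932, -0.2365, 0.1933]
tool_rot: [[0.065, 0.998, 0.001], [0.998, -0.065, -0.001], [-0.001, 0.001, -1.0]]
ft_force: [-0.9, 2.1, -1.3]
grip_width: 0.0131
```

Call:
{"op": "arm_command", "data": {"rows": "1 35 -3 0 0 0 0; 1 35 -3 0 0 0 0; 1 35 -3 0 0 0 0; 1 35 -3 0 0 0 0; 1 25 -2 0 0 0 0"}}

```text
time_s: 5.07
position: [0.4889, -0.0672, 0.1937]
tool_rot: [[0.061, 0.998, 0.0], [0.998, -0.061, 0.0], [0.0, 0.0, -1.0]]
ft_force: [0.8, -0.7, -1.1]
grip_width: 0.0132
```

Call:
{"op": "arm_command", "data": {"rows": "1 20 -2 0 0 0 0; 1 0 0 0 0 0 0; 1 0 0 0 0 0 0; 1 0 0 0 0 0 0; 1 0 0 0 0 0 0"}}

```text
time_s: 5.48
position: [0.4889, -0.0505, 0.1934]
tool_rot: [[0.063, 0.998, 0.0], [0.998, -0.063, -0.0], [-0.0, 0.0, -1.0]]
ft_force: [0.5, -0.7, -1.7]
grip_width: 0.0129
```

```bash
python3 - <<'E'
from h import *
s=readout.observe(); im,V=snap("wrist","pics/w2.png"); print(s["position"],s["tool_rot"],s["ft_force"],s["wrist_torque"])
E
```

```text
[ 0.4889 -0.0505  0.1934] [[ 0.0629  0.998   0.0002]
 [ 0.998  -0.0629 -0.0003]
 [-0.0003  0.0002 -1.    ]] [ 0.4766 -0.6874 -1.6522] [-0.0424 -0.0183  0.0125]
```

View pics/w2.png

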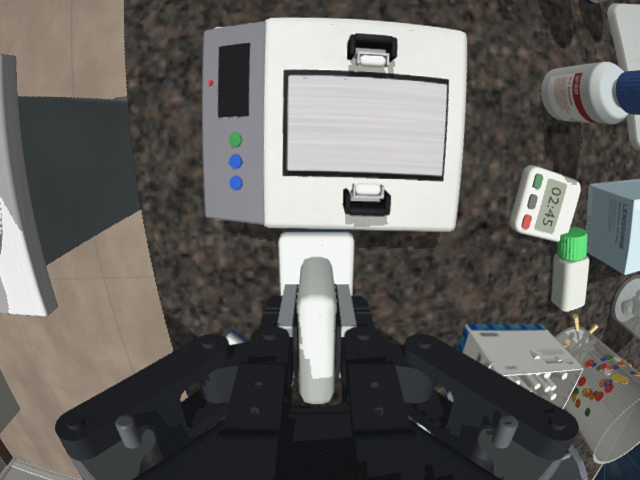

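```bash
python3 - <<'E'
from h import *
im=cv2.imread("pics/w2.png")
cv2.imwrite("pics/w2c.png",cv2.resize(im[25:315,270:460],None,fx=2,fy=2,interpolation=cv2.INTER_CUBIC)) 
g=cv2.cvtColor(im,cv2.COLOR_BGR2GRAY)
V=np.load("pics/w2.png.npy")
# black gap contour around plate
m=((g<70)*255).astype(np.uint8); m[:, :278]=0; m[:,460:]=0; m[:66]=0; m[184:]=0
m2=np.zeros_like(m); m2[66:184,278:460]=m[66:184,278:460]
ys,xs=np.nonzero(m2)
P=np.array([pix2w("wrist",(x,y),.066,V)[:2] for x,y in zip(xs,ys)])
r=cv2.minAreaRect((P*1000).astype(np.float32)); print(len(P),r)
for c in [[(288,76),(446,82),(443,177),(287,172)]]:
    q=np.array([pix2w("wrist",p,.066,V)[:2] for p in c]); print(q,q.mean(0))
f=[pix2w("wrist",p,.165,V) for p in [(280,233),(353,233)]]; print("foot edge",f)
E
```

```text
1690 ((527.266357421875, 21.601926803588867), (72.56836700439453, 113.03646850585938), 85.22928619384766)
[[ 0.4764  0.0577]
 [ 0.5851  0.0508]
 [ 0.5812 -0.0169]
 [ 0.4711 -0.008 ]] [0.5285 0.0209]
foot edge [array([ 0.4746, -0.0219,  0.165 ]), array([ 0.5063, -0.0239,  0.165 ])]
```

View pics/w2c.png

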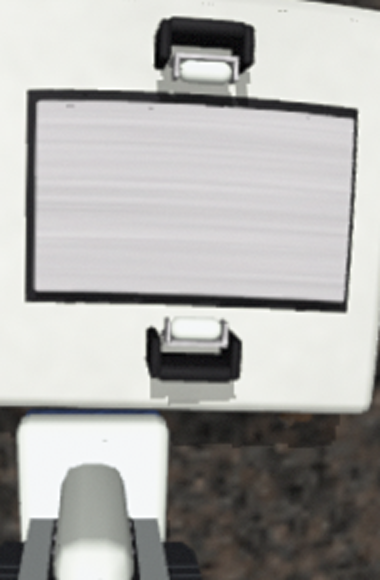

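Call:
{"op": "arm_command", "data": {"rows": "1 20 -1 0 0 0 0.5; 1 30 -1.4 0 0 0 0; 1 29.7 -1.4 0 0 0 0; 1 0 0 15 0 0 0; 1 0 0 25 0 0 0"}}

```text
time_s: 5.95
position: [0.4918, 0.0305, 0.1547]
tool_rot: [[0.069, 0.998, 0.005], [0.998, -0.069, -0.001], [-0.001, 0.006, -1.0]]
ft_force: [0.1, -1.6, -2.7]
grip_width: 0.013
```

Call:
{"op": "arm_command", "data": {"rows": "1 0 0 20 0 0 0; 1 0 0 10 0 0 0; 1 0 0 5 0 0 0; 1 0 0 0 0 0 0; 1 0 0 0 0 0 0"}}

```text
time_s: 6.37
position: [0.4909, 0.0296, 0.1188]
tool_rot: [[0.071, 0.997, 0.001], [0.997, -0.071, -0.0], [-0.0, 0.001, -1.0]]
ft_force: [-0.3, -0.1, -1.8]
grip_width: 0.0134
```

```bash
python3 - <<'E'
from h import *
s=readout.observe(); print(s["position"],s["tool_rot"],s["ft_force"],s["wrist_torque"])
p=s["position"]; R=np.array(s["tool_rot"]); c=p-R[:,0]*.0054; 
a=np.radians(-4.1); u=np.array([np.cos(a),np.sin(a)]); n=np.array([-u[1],u[0]])
d=c[:2]-[.5273,.0212]; print(d@u,d@n,np.degrees(np.arctan2(R[1,1],R[0,1])))
E
```

```text
[0.4909 0.0296 0.1188] [[ 0.0713  0.9975  0.0006]
 [ 0.9975 -0.0713 -0.0001]
 [-0.0001  0.0006 -1.    ]] [-0.311  -0.1092 -1.8255] [-0.0371 -0.0405 -0.0148]
-0.03692077514676062 0.00038321864704031017 -4.086328754735423
```

Call:
{"op": "arm_command", "data": {"rows": "1 0 0 4 0 0 0; 1 0 0 2.5 0 0 0; 1 0 0 0 0 0 0; 1 0 0 0 0 0 0"}}

```text
time_s: 6.7
position: [0.4905, 0.03, 0.112]
tool_rot: [[0.071, 0.998, 0.0], [0.998, -0.071, -0.0], [-0.0, 0.0, -1.0]]
ft_force: [0.1, -0.2, -1.8]
grip_width: 0.013
```

Call:
{"op": "arm_command", "data": {"rows": "1 0 0 0.7 0 0 0; 1 0 0 0 0 0 0; 1 0 0 0 0 0 0"}}

```text
time_s: 6.95
position: [0.4905, 0.0301, 0.1112]
tool_rot: [[0.071, 0.998, 0.0], [0.998, -0.071, -0.0], [-0.0, 0.0, -1.0]]
ft_force: [-1.0, 0.4, -2.1]
grip_width: 0.013
```

Call:
{"op": "arm_command", "data": {"rows": "1 0 0 0.7 0 0 0; 1 0 0 0 0 0 0; 1 0 0 0 0 0 0"}}

```text
time_s: 7.2
position: [0.4906, 0.0301, 0.1107]
tool_rot: [[0.07, 0.998, 0.0], [0.998, -0.07, -0.0], [-0.0, 0.0, -1.0]]
ft_force: [-1.0, 0.5, 2.1]
grip_width: 0.0131
```

Call:
{"op": "arm_command", "data": {"rows": "1 0 0 0.3 0 0 0; 1 0 0 0 0 0 0; 1 0 0 0 0 0 0"}}

```text
time_s: 7.45
position: [0.4906, 0.0301, 0.1103]
tool_rot: [[0.071, 0.998, 0.0], [0.998, -0.071, -0.0], [-0.0, 0.0, -1.0]]
ft_force: [-0.4, 0.5, 1.9]
grip_width: 0.0128
```

Call:
{"op": "arm_command", "data": {"rows": "1 0 3 0 0 0 0; 1 0 5 0 0 0 0; 1 0 6 0 0 0 0; 1 0 6 0 0 0 0; 1 0 6 0 0 0 0"}}

```text
time_s: 7.87
position: [0.5172, 0.0282, 0.1101]
tool_rot: [[0.071, 0.998, -0.0], [0.998, -0.071, -0.0], [-0.0, -0.0, -1.0]]
ft_force: [-2.8, 0.6, 2.8]
grip_width: 0.0134
```

Call:
{"op": "arm_command", "data": {"rows": "1 0 6 0 0 0 0; 1 0 6 0 0 0 0; 1 0 6 0 0 0 0; 1 0 6 0 0 0 0; 1 0 6 0 0 0 0"}}

```text
time_s: 8.28
position: [0.547, 0.0261, 0.1101]
tool_rot: [[0.071, 0.998, -0.0], [0.998, -0.071, 0.0], [0.0, -0.0, -1.0]]
ft_force: [-3.2, 0.9, 1.9]
grip_width: 0.0132
```

Call:
{"op": "arm_command", "data": {"rows": "1 0 6 0 0 0 0; 1 0 6 0 0 0 0; 1 0 4 0 0 0 0; 1 0 2 0 0 0 0; 1 0 0 0 0 0 0"}}

```text
time_s: 8.7
position: [0.565, 0.0248, 0.1101]
tool_rot: [[0.071, 0.998, 0.001], [0.998, -0.071, -0.0], [-0.0, 0.001, -1.0]]
ft_force: [0.9, -0.1, 2.8]
grip_width: 0.0131
```

```bash
python3 - <<'E'
from h import *
s=readout.observe(); print(s["position"],s["tool_rot"],s["ft_force"],s["wrist_torque"])
p=s["position"]; R=np.array(s["tool_rot"]); c=p-R[:,0]*.0054; 
a=np.radians(-4.1); u=np.array([np.cos(a),np.sin(a)]); n=np.array([-u[1],u[0]])
d=c[:2]-[.5273,.0212]; print(d@u,d@n)
E
```

```text
[0.565  0.0248 0.1101] [[ 0.0706  0.9975  0.0011]
 [ 0.9975 -0.0706 -0.0001]
 [-0.      0.0011 -1.    ]] [ 0.878  -0.0576  2.754 ] [-0.0547 -0.1026  0.0005]
0.037333978592232885 0.0008605484817329805
```

Call:
{"op": "arm_command", "data": {"rows": "1 0 0 -10 0 0 0; 1 0 0 -25 0 0 0; 1 0 0 -25 0 0 0; 1 0 0 -20 0 0 0; 1 -20 -4 0 0 0 0"}}

```text
time_s: 9.12
position: [0.5605, 0.0069, 0.1947]
tool_rot: [[0.068, 0.998, 0.008], [0.998, -0.068, -0.001], [0.0, 0.008, -1.0]]
ft_force: [0.1, -0.6, -1.7]
grip_width: 0.013
```

Call:
{"op": "arm_command", "data": {"rows": "1 -35 -6 0 0 0 0; 1 -35 -6 0 0 0 0; 1 -35 -6 0 0 0 0; 1 -35 -6 0 0 0 0; 1 -22 -4 0 0 0 0"}}

```text
time_s: 9.53
position: [0.5185, -0.1572, 0.1906]
tool_rot: [[0.072, 0.997, 0.0], [0.997, -0.072, -0.001], [-0.001, 0.0, -1.0]]
ft_force: [-0.1, -0.1, -2.1]
grip_width: 0.0129
```

Call:
{"op": "arm_command", "data": {"rows": "1 0 0 10 0 0 0; 1 0 0 25 0 0 0; 1 0 0 30 0 0 0; 1 0 0 30 0 0 0; 1 0 0 25 0 0 0"}}

```text
time_s: 9.95
position: [0.519, -0.1543, 0.0689]
tool_rot: [[0.071, 0.997, -0.001], [0.997, -0.071, 0.0], [0.0, -0.001, -1.0]]
ft_force: [-0.3, -0.7, -1.6]
grip_width: 0.0133
```

Call:
{"op": "arm_command", "data": {"rows": "1 0 0 15 0 0 0; 1 0 0 0 0 0 0; 1 0 0 0 0 0 0"}}

```text
time_s: 10.2
position: [0.5195, -0.1544, 0.0554]
tool_rot: [[0.071, 0.998, -0.001], [0.998, -0.071, 0.0], [0.0, -0.001, -1.0]]
ft_force: [0.7, 0.4, -1.4]
grip_width: 0.0135
```

Call:
{"op": "arm_command", "data": {"rows": "1 0 0 5 0 0 0; 1 0 0 3 0 0 0; 1 0 0 1.5 0 0 0; 1 0 0 0.8 0 0 0; 1 0 0 0 0 0 0"}}

```text
time_s: 10.62
position: [0.5196, -0.1544, 0.045]
tool_rot: [[0.071, 0.998, 0.0], [0.998, -0.071, -0.0], [-0.0, 0.0, -1.0]]
ft_force: [0.1, -0.4, -1.7]
grip_width: 0.0133
```

Call:
{"op": "arm_command", "data": {"rows": "1 0 0 0.4 0 0 0; 1 0 0 0 0 0 0; 1 0 0 0 0 0 0"}}

```text
time_s: 10.87
position: [0.5197, -0.1544, 0.0448]
tool_rot: [[0.07, 0.998, 0.0], [0.998, -0.07, -0.0], [-0.0, 0.001, -1.0]]
ft_force: [0.5, 0.9, 1.9]
grip_width: 0.0129
```

Call:
{"op": "arm_command", "data": {"rows": "0.6 0 0 0 0 0 0; 0.6 0 0 0 0 0 0; 0.6 0 0 0 0 0 0; 0.6 0 0 0 0 0 0; 0.6 0 0 -10 0 0 0"}}

```text
time_s: 11.28
position: [0.5188, -0.1541, 0.0534]
tool_rot: [[0.071, 0.997, -0.003], [0.998, -0.071, 0.002], [0.001, -0.003, -1.0]]
ft_force: [-0.9, 0.2, -0.1]
grip_width: 0.0342
```

Call:
{"op": "arm_command", "data": {"rows": "0.6 0 0 -25 0 0 0; 0.6 0 0 -35 0 0 0; 0.6 0 0 -35 0 0 0; 0.6 0 0 -35 0 0 0; 0.6 0 0 -20 0 0 0"}}

```text
time_s: 11.7
position: [0.5201, -0.1547, 0.2092]
tool_rot: [[0.07, 0.998, 0.005], [0.998, -0.07, -0.003], [-0.002, 0.005, -1.0]]
ft_force: [-0.3, -0.9, -0.3]
grip_width: 0.034
```

Call:
{"op": "arm_command", "data": {"rows": "0.6 20 -4 -5 0 0 0; 0.6 36 -7.5 -5 0 0 0; 0.6 36 -7.5 -5 0 0 0; 0.6 36 -7.5 -5 0 0 0; 0.6 36 -7.5 -5 0 0 0"}}

```text
time_s: 12.12
position: [0.4965, 0.0131, 0.2305]
tool_rot: [[0.071, 0.997, 0.001], [0.997, -0.071, -0.0], [-0.0, 0.001, -1.0]]
ft_force: [0.6, 0.2, 0.1]
grip_width: 0.0343
```

Call:
{"op": "arm_command", "data": {"rows": "0.6 36 -7.5 -5 0 0 0; 0.6 36 -7.5 0 0 0 0; 0.6 36 -7.5 0 0 0 0; 0.6 36 -7.5 0 0 0 0; 0.6 36 -7.5 0 0 0 0"}}

```text
time_s: 12.53
position: [0.4717, 0.1955, 0.2354]
tool_rot: [[0.071, 0.998, 0.001], [0.998, -0.071, 0.0], [0.0, 0.001, -1.0]]
ft_force: [0.7, -0.1, -0.4]
grip_width: 0.034
```

Call:
{"op": "arm_command", "data": {"rows": "0.6 20 -4 0 0 0 0; 0.6 10 -2 0 0 0 0; 0.6 0 0 0 0 0 0; 0.6 0 0 0 0 0 0; 0.6 0 0 0 0 0 0"}}

```text
time_s: 12.95
position: [0.4689, 0.2229, 0.2346]
tool_rot: [[0.072, 0.997, 0.0], [0.997, -0.072, -0.0], [-0.0, 0.0, -1.0]]
ft_force: [-0.7, -0.2, 0.4]
grip_width: 0.0341
```

```bash
python3 - <<'E'
from h import *
s=readout.observe(); im,V=snap("wrist","pics/w3.png"); print(s["position"],s["tool_rot"],s["ft_force"],s["wrist_torque"])
t,_=snap("top","pics/t3.png")
c=cv2.resize(im[0:360,120:520],(800,720),interpolation=cv2.INTER_CUBIC)[:600]
cc=c[:,:,::-1].copy(); cv2.imwrite("pics/w3c.png",cc)
print(w2pix("wrist",[.4676,.2942,.09],V), w2pix("wrist",[.4676,.2942,.04],V))
E
```

```text
[0.4689 0.2229 0.2346] [[ 0.0719  0.9974  0.0001]
 [ 0.9974 -0.0719 -0.0004]
 [-0.0003  0.0001 -1.    ]] [-0.7498 -0.1599  0.3565] [-0.0017 -0.0117  0.0087]
[307.8771 128.2317] [309.2155 127.4451]
```

View pics/w3c.png

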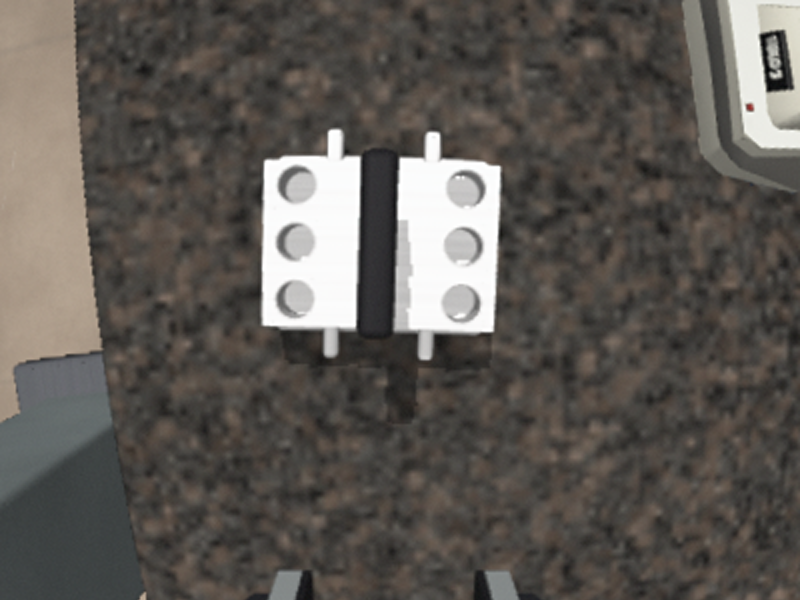

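```bash
python3 - <<'E'
from h import *
V=np.load("pics/w3.png.npy")
W=lambda x,y,z: pix2w("wrist",((x+.5)/2-.5+120,(y+.5)/2-.5),z,V)
h=np.array([W(380,150,.091),W(375,337,.091)]); d=h[0]-h[1]; print("handle",h,h.mean(0),np.degrees(np.arctan2(-d[0],d[1])))
q=np.array([W(*p,.04) for p in [(264,158),(500,166),(494,332),(262,327)]]); print(q,q.mean(0))
for a,b in[(1,0),(2,3)]: e=q[a]-q[b]; print(np.degrees(np.arctan2(e[1],e[0])))
for a,b in[(0,3),(1,2)]: e=q[a]-q[b]; print(np.degrees(np.arctan2(-e[0],e[1])))
# tabs, near bench level z~.006
t=np.array([W(*p,.01) for p in [(335,131),(433,133),(426,359),(331,356)]]); print("tabs",t,t.mean(0))
for a,b in[(1,0),(2,3)]: e=t[a]-t[b]; print(np.degrees(np.arctan2(e[1],e[0])))
for a,b in[(0,3),(1,2)]: e=t[a]-t[b]; print(np.degrees(np.arctan2(-e[0],e[1])))
E
```

```text
handle [[0.4718 0.333  0.091 ]
 [0.465  0.2651 0.091 ]] [0.4684 0.2991 0.091 ] -5.737595138182545
[[0.4219 0.3411 0.04  ]
 [0.5217 0.33   0.04  ]
 [0.515  0.2579 0.04  ]
 [0.4145 0.2676 0.04  ]] [0.4683 0.2991 0.04  ]
-6.366166817127417
-5.508162909811037
-5.746695515820651
-5.372313456947297
tabs [[0.4511 0.3546 0.01  ]
 [0.4961 0.3502 0.01  ]
 [0.4856 0.2432 0.01  ]
 [0.4407 0.248  0.01  ]] [0.4684 0.299  0.01  ]
-5.555956759286367
-6.059456467247044
-5.564738907589207
-5.5889968158996135
```

Call:
{"op": "arm_command", "data": {"rows": "0.6 15 -2 0 0 0 1.6; 0.6 25 -3 0 0 0 0; 0.6 25 -3 0 0 0 0; 0.6 11 0 0 0 0 0; 0.6 0 0 15 0 0 0"}}

```text
time_s: 13.47
position: [0.469, 0.3019, 0.2214]
tool_rot: [[0.097, 0.995, 0.005], [0.995, -0.097, 0.002], [0.002, 0.005, -1.0]]
ft_force: [-0.1, -0.7, -0.0]
grip_width: 0.0346
```

Call:
{"op": "arm_command", "data": {"rows": "0.6 0 0 30 0 0 0; 0.6 0 0 30 0 0 0; 0.6 0 0 30 0 0 0; 0.6 0 0 15 0 0 0; 0.6 0 0 0 0 0 0"}}

```text
time_s: 13.88
position: [0.4667, 0.2989, 0.1112]
tool_rot: [[0.1, 0.995, -0.006], [0.995, -0.1, -0.003], [-0.003, -0.006, -1.0]]
ft_force: [-0.4, -0.2, 0.5]
grip_width: 0.0342
```

```bash
python3 - <<'E'
from h import *
s=readout.observe(); R=np.array(s["tool_rot"]); print(s["position"],np.degrees(np.arctan2(R[1,1],R[0,1])),1000*R.T@(np.array([.4684,.2991,.083])-s["position"]))
E
```

```text
[0.4667 0.2989 0.1112] -5.712036647400147 [ 0.4167  1.8674 28.2034]
```

Call:
{"op": "arm_command", "data": {"rows": "0.6 0 0.5 15 0 0 0; 0.6 0 0.5 9 0 0 0; 0.6 0 0 3 0 0 0; 0.6 0 0 0 0 0 0; 0.6 0 0 0 0 0 0"}}

```text
time_s: 14.3
position: [0.4691, 0.3004, 0.0882]
tool_rot: [[0.099, 0.995, 0.001], [0.995, -0.099, 0.0], [0.0, 0.001, -1.0]]
ft_force: [-0.1, 0.1, 0.5]
grip_width: 0.0343
```

Call:
{"op": "arm_command", "data": {"rows": "1 0 0 0 0 0 0; 1 0 0 0 0 0 0; 1 0 0 0 0 0 0; 1 0 0 0 0 0 0; 1 0 0 0 0 0 0", "squeeze": 100}}

```text
time_s: 14.72
position: [0.4689, 0.3005, 0.0884]
tool_rot: [[0.098, 0.995, 0.001], [0.995, -0.098, 0.0], [0.0, 0.001, -1.0]]
ft_force: [-1.2, -0.9, 5.8]
grip_width: 0.0119
```

Call:
{"op": "arm_command", "data": {"rows": "1 0 0 0 0 0 0; 1 0 0 0 0 0 0; 1 0 0 0 0 0 0"}}

```text
time_s: 14.97
position: [0.4689, 0.3005, 0.0884]
tool_rot: [[0.098, 0.995, 0.001], [0.995, -0.098, 0.0], [0.001, 0.001, -1.0]]
ft_force: [-1.8, -0.3, 6.1]
grip_width: 0.012
```

Call:
{"op": "arm_command", "data": {"rows": "1 0 0 -6 0 0 0; 1 0 0 -18 0 0 0; 1 0 0 -28 0 0 0; 1 0 0 -30 0 0 -0.7; 1 0 0 -28 0 0 -0.8"}}

```text
time_s: 15.38
position: [0.4683, 0.3003, 0.1989]
tool_rot: [[0.072, 0.997, -0.001], [0.997, -0.072, -0.0], [-0.0, -0.001, -1.0]]
ft_force: [0.3, -0.2, -2.6]
grip_width: 0.0123
```

Call:
{"op": "arm_command", "data": {"rows": "1 0 0 -18 0 0 0; 1 -13 4 0 0 0 0; 1 -25 7 0 0 0 0; 1 -32 9 0 0 0 0; 1 -32 9 0 0 0 0"}}

```text
time_s: 15.8
position: [0.4896, 0.1951, 0.2144]
tool_rot: [[0.071, 0.997, -0.002], [0.997, -0.071, -0.001], [-0.001, -0.002, -1.0]]
ft_force: [1.0, 0.3, -3.5]
grip_width: 0.0119
```

Call:
{"op": "arm_command", "data": {"rows": "1 -32 9 0 0 0 0; 1 -32 9 0 0 0 0; 1 -32 9 0 0 0 0; 1 -32 9 0 0 0 0; 1 -25 7 0 0 0 0"}}

```text
time_s: 16.22
position: [0.5217, 0.038, 0.2144]
tool_rot: [[0.074, 0.997, -0.002], [0.997, -0.074, -0.0], [-0.0, -0.002, -1.0]]
ft_force: [0.3, 0.1, -3.9]
grip_width: 0.0119
```

Call:
{"op": "arm_command", "data": {"rows": "1 -13 4 0 0 0 0; 1 -5 2 0 0 0 0; 1 0 0 0 0 0 0; 1 0 0 0 0 0 0; 1 0 0 0 0 0 0"}}

```text
time_s: 16.63
position: [0.5264, 0.0237, 0.2153]
tool_rot: [[0.071, 0.997, -0.001], [0.997, -0.071, 0.0], [0.0, -0.001, -1.0]]
ft_force: [0.3, -0.1, -2.2]
grip_width: 0.0117
```

```bash
python3 - <<'E'
from h import *
s=readout.observe(); R=np.array(s["tool_rot"]); print(s["position"],R,np.degrees(np.arctan2(R[1,1],R[0,1])),1000*R.T@(np.array([.5274,.0226,.188])-s["position"]),s["ft_force"],s["wrist_torque"])
E
```

```text
[0.5264 0.0237 0.2153] [[ 0.0709  0.9975 -0.0006]
 [ 0.9975 -0.0709  0.0004]
 [ 0.0004 -0.0006 -1.    ]] -4.065223083275033 [-1.0462  1.1046 27.2584] [ 0.2658 -0.0655 -2.2276] [-0.0373  0.0076  0.021 ]
```

Call:
{"op": "arm_command", "data": {"rows": "1 -0.5 0.5 6 0 0 0; 1 -0.5 0.6 10 0 0 0; 1 0 0 6 0 0 0; 1 0 0 0 0 0 0; 1 0 0 0 0 0 0"}}

```text
time_s: 17.05
position: [0.5276, 0.0219, 0.1931]
tool_rot: [[0.072, 0.997, -0.001], [0.997, -0.072, 0.0], [0.0, -0.001, -1.0]]
ft_force: [0.3, 0.2, -2.9]
grip_width: 0.012
```

```bash
python3 - <<'E'
from h import *
s=readout.observe(); R=np.array(s["tool_rot"]); im,V=snap("wrist","pics/w4.png"); print(s["position"],np.degrees(np.arctan2(R[1,1],R[0,1])),s["ft_force"])
sc,_=snap("scene","pics/s4.png")
a=cv2.resize(im[40:340,190:470],(560,600),interpolation=cv2.INTER_CUBIC)
b=cv2.resize(sc[215:315,220:340],(240,200),interpolation=cv2.INTER_CUBIC)
o=np.zeros((600,800,3),np.uint8); o[:,:560]=a; o[:200,560:]=b
cv2.imwrite("pics/w4c.png",o[:,:,::-1])
E
```

```text
[0.5276 0.0219 0.1931] -4.10659408837596 [ 0.2841  0.2189 -2.8556]
```

View pics/w4c.png

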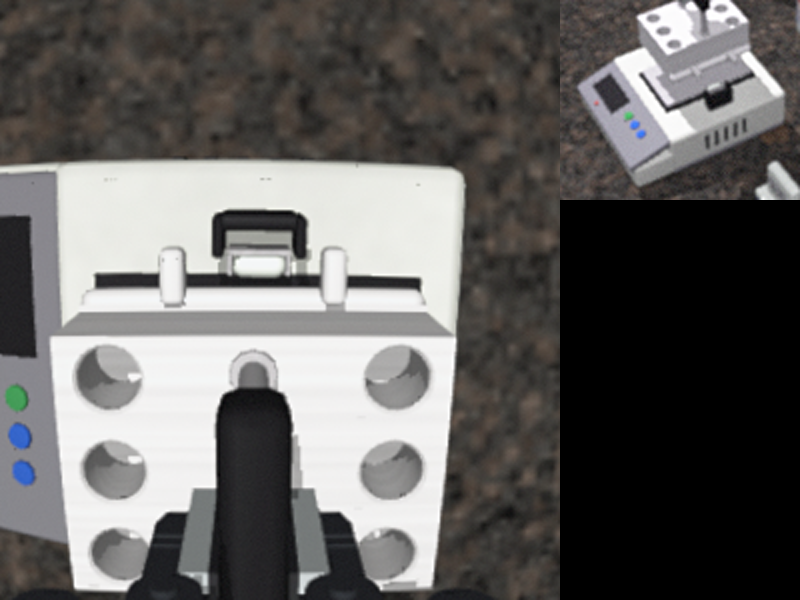

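```bash
python3 - <<'E'
from h import *
V=np.load("pics/w4.png.npy")
W=lambda x,y,z: pix2w("wrist",((x+.5)/2-.5+190,(y+.5)/2-.5+40),z,V)[:2]
a=np.radians(-4.1); u=np.array([np.cos(a),np.sin(a)]); n=np.array([-u[1],u[0]]); C=np.array([.5273,.0212])
for nm,x,y,z in [("towL",214,235,.0805),("towR",307,235,.0805),("backL",216,211,.0805),("backR",303,211,.0805),("roller",259,265,.076),
  ("tabL",172,248,.113),("tabR",334,248,.113),("faceTL",51,337,.1447),("faceTR",455,337,.1447),("faceBL",75,588,.1447),("faceBR",433,588,.1447),("plateBackL",95,274,.066),("plateBackR",421,278,.066),("bar",254,392,.194)]:
    d=W(x,y,z)-C; print(nm,np.round(1000*np.array([d@u,d@n]),1))
E
```

```text
towL [-12.7  53.5]
towR [17.1 53.6]
backL [-12.   61.3]
backR [15.7 61.3]
roller [ 1.7 43.1]
tabL [-22.7  53. ]
tabR [22.4 53. ]
faceTL [-50.   35.1]
faceTR [49.7 35.1]
faceBL [-50.2 -36.9]
faceBR [ 50.4 -36.8]
plateBackL [-55.2  39.3]
plateBackR [58.3 38. ]
bar [ 0.1 36.3]
```

```bash
python3 - <<'E'
from h import *
V=np.load("pics/w2.png.npy")
W=lambda x,y,z: pix2w("wrist",((x+.5)/2-.5+270,(y+.5)/2-.5+25),z,V)[:2]
a=np.radians(-4.1); u=np.array([np.cos(a),np.sin(a)]); n=np.array([-u[1],u[0]]); C=np.array([.5273,.0212])
for nm,x,y,z in [("LL",155,45,.0805),("LR",254,45,.0805),("LbackM",207,18,.0805),("RL",148,355,.0805),("RR",241,355,.0805),("RbackM",195,382,.0805),("rolL",205,70,.076),("rolR",197,327,.076),
 ("pTL",35,100,.066),("pTR",356,110,.066),("pBL",34,291,.066),("pBR",346,302,.066)]:
    d=W(x,y,z)-C; print(nm,np.round(1000*np.array([d@u,d@n]),1))
E
```

```text
LL [-15.1  50.3]
LR [16.8 52.2]
LbackM [ 1.5 60.3]
RL [-15.7 -51. ]
RR [ 15.5 -50.5]
RbackM [  0.3 -60. ]
rolL [ 1.5 43.5]
rolR [  0.9 -42.1]
pTL [-53.9  33.6]
pTR [56.8 35.4]
pBL [-54.1 -31.9]
pBR [ 56.2 -33.3]
```

Call:
{"op": "arm_command", "data": {"rows": "1 0.5 0.7 5 0 0 0; 1 0.5 0.6 8 0 0 0; 1 0 0 7 0 0 0; 1 0 0 4 0 0 0; 1 0 0 0 0 0 0"}}

```text
time_s: 17.57
position: [0.5286, 0.0224, 0.1681]
tool_rot: [[0.072, 0.997, -0.002], [0.997, -0.072, 0.0], [0.0, -0.003, -1.0]]
ft_force: [1.1, -1.5, -3.2]
grip_width: 0.0117
```

Call:
{"op": "arm_command", "data": {"rows": "1 0 0 2 0 0 0; 1 0 0 1.5 0 0 0; 1 0 0 0 0 0 0; 1 0 0 0 0 0 0"}}

```text
time_s: 17.9
position: [0.5292, 0.0223, 0.166]
tool_rot: [[0.072, 0.997, 0.0], [0.997, -0.072, -0.0], [-0.0, 0.0, -1.0]]
ft_force: [-0.6, 0.4, -3.1]
grip_width: 0.0118
```

```bash
python3 - <<'E'
from h import *
s=readout.observe(); print({k:np.round(s[k],4).tolist() for k in ["position","tool_rot","ft_force","wrist_torque"]})
E
```

```text
{'position': [0.5292, 0.0223, 0.166], 'tool_rot': [[0.0723, 0.9974, 0.0002], [0.9974, -0.0723, -0.0001], [-0.0001, 0.0002, -1.0]], 'ft_force': [-0.5599, 0.4392, -3.1284], 'wrist_torque': [0.0507, -0.0342, 0.0561]}
```

Call:
{"op": "arm_command", "data": {"rows": "1 0 0 1 0 0 0; 1 0 0 1 0 0 0; 1 0 0 0 0 0 0; 1 0 0 0 0 0 0"}}

```text
time_s: 18.23
position: [0.5295, 0.0225, 0.1645]
tool_rot: [[0.072, 0.997, 0.001], [0.997, -0.072, 0.0], [0.0, 0.001, -1.0]]
ft_force: [0.0, 2.3, 2.7]
grip_width: 0.0119
```

Call:
{"op": "arm_command", "data": {"rows": "1 0 0 1 0 0 0; 1 0 0 0 0 0 0; 1 0 0 0 0 0 0"}}

```text
time_s: 18.48
position: [0.5295, 0.0223, 0.1639]
tool_rot: [[0.072, 0.997, 0.002], [0.997, -0.072, -0.0], [-0.0, 0.002, -1.0]]
ft_force: [-1.6, 1.4, 8.8]
grip_width: 0.0121
```

```bash
python3 - <<'E'
from h import *
s=readout.observe(); print({k:np.round(s[k],4).tolist() for k in ["position","tool_rot","ft_force","wrist_torque"]})
E
```

```text
{'position': [0.5295, 0.0223, 0.1639], 'tool_rot': [[0.0722, 0.9974, 0.0019], [0.9974, -0.0722, -0.0004], [-0.0002, 0.0019, -1.0]], 'ft_force': [-1.6427, 1.387, 8.7932], 'wrist_torque': [0.2361, 0.3772, -0.0146]}
```

Call:
{"op": "arm_command", "data": {"rows": "1 0.4 -0.3 1 0 0 0; 1 0 0 1 0 0 0; 1 0 0 0 0 0 0; 1 0 0 0 0 0 0"}}

```text
time_s: 18.82
position: [0.5295, 0.0225, 0.162]
tool_rot: [[0.072, 0.997, 0.002], [0.997, -0.072, -0.001], [-0.001, 0.002, -1.0]]
ft_force: [-1.1, 0.2, 8.1]
grip_width: 0.0118
```

```bash
python3 - <<'E'
from h import *
s=readout.observe(); print({k:np.round(s[k],4).tolist() for k in ["position","tool_rot","ft_force","wrist_torque"]})
E
```

```text
{'position': [0.5295, 0.0225, 0.162], 'tool_rot': [[0.0722, 0.9974, 0.0024], [0.9974, -0.0722, -0.0007], [-0.0006, 0.0025, -1.0]], 'ft_force': [-1.1099, 0.2045, 8.1174], 'wrist_torque': [0.1582, 0.2335, -0.0458]}
```

Call:
{"op": "arm_command", "data": {"rows": "1 0 0 1.2 0 0 0; 1 0 0 1.2 0 0 0; 1 0 0 1.2 0 0 0; 1 0 0 0 0 0 0"}}

```text
time_s: 19.15
position: [0.529, 0.0226, 0.1567]
tool_rot: [[0.072, 0.997, -0.0], [0.997, -0.072, -0.0], [-0.0, -0.0, -1.0]]
ft_force: [2.7, -0.6, -5.6]
grip_width: 0.0121
```

Call:
{"op": "arm_command", "data": {"rows": "1 0 0 1.2 0 0 0; 1 0 0 1.2 0 0 0; 1 0 0 1.2 0 0 0; 1 0 0 0 0 0 0; 1 0 0 0 0 0 0"}}

```text
time_s: 19.57
position: [0.5291, 0.0227, 0.1531]
tool_rot: [[0.072, 0.997, -0.0], [0.997, -0.072, 0.0], [0.0, -0.0, -1.0]]
ft_force: [6.6, -0.5, -12.1]
grip_width: 0.0118
```

```bash
python3 - <<'E'
from h import *
s=readout.observe(); print({k:np.round(s[k],4).tolist() for k in ["position","tool_rot","ft_force","wrist_torque"]})
E
```

```text
{'position': [0.5291, 0.0227, 0.1531], 'tool_rot': [[0.0724, 0.9974, -0.0002], [0.9974, -0.0724, 0.0], [0.0, -0.0002, -1.0]], 'ft_force': [6.6435, -0.5066, -12.056], 'wrist_torque': [-0.1467, -1.1455, 0.0044]}
```

Call:
{"op": "arm_command", "data": {"rows": "1 0 0.5 0 0 0 0; 1 0 0.5 0.5 0 0 0; 1 0 0 0.5 0 0 0; 1 0 0 0 0 0 0; 1 0 0 0 0 0 0"}}

```text
time_s: 19.98
position: [0.5293, 0.0227, 0.1527]
tool_rot: [[0.072, 0.997, -0.001], [0.997, -0.072, -0.0], [-0.0, -0.001, -1.0]]
ft_force: [-2.3, -1.4, -4.7]
grip_width: 0.0119
```

```bash
python3 - <<'E'
from h import *
s=readout.observe(); print({k:np.round(s[k],4).tolist() for k in ["position","tool_rot","ft_force","wrist_torque","grip_width"]})
im,V=snap("wrist","pics/w5.png"); sc,_=snap("scene","pics/s5.png")
a=cv2.resize(im[100:400,190:470],(560,600),interpolation=cv2.INTER_CUBIC)
b=cv2.resize(sc[215:315,220:340],(240,200),interpolation=cv2.INTER_CUBIC)
o=np.zeros((600,800,3),np.uint8); o[:,:560]=a; o[:200,560:]=b
cv2.imwrite("pics/w5c.png",o[:,:,::-1])
E
```

```text
{'position': [0.5293, 0.0227, 0.1527], 'tool_rot': [[0.0722, 0.9974, -0.0013], [0.9974, -0.0722, -0.0001], [-0.0002, -0.0013, -1.0]], 'ft_force': [-2.2695, -1.4344, -4.6791], 'wrist_torque': [-0.2058, 0.2836, -0.0285], 'grip_width': 0.0119}
```

View pics/w5c.png

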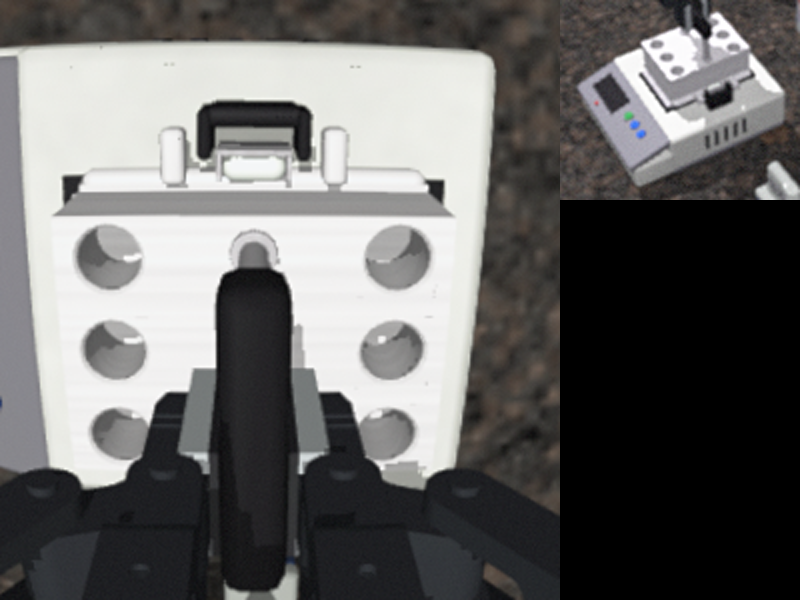

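Call:
{"op": "arm_command", "data": {"rows": "1 0 0 0.7 0 0 0; 1 0 0 0.7 0 0 0; 1 0 0 0.6 0 0 0; 1 0 0 0 0 0 0; 1 0 0 0 0 0 0"}}

```text
time_s: 20.5
position: [0.5299, 0.0227, 0.1514]
tool_rot: [[0.072, 0.997, 0.001], [0.997, -0.072, -0.0], [-0.0, 0.001, -1.0]]
ft_force: [-5.5, -0.4, 5.5]
grip_width: 0.0121
```

```bash
python3 - <<'E'
from h import *
s=readout.observe(); print({k:np.round(s[k],4).tolist() for k in ["position","tool_rot","ft_force","wrist_torque","grip_width"]})
E
```

```text
{'position': [0.5299, 0.0227, 0.1514], 'tool_rot': [[0.0721, 0.9974, 0.0007], [0.9974, -0.0721, -0.0002], [-0.0001, 0.0007, -1.0]], 'ft_force': [-5.4854, -0.3862, 5.4634], 'wrist_torque': [-0.0451, 0.9017, 0.0147], 'grip_width': 0.0121}
```

Call:
{"op": "arm_command", "data": {"rows": "1 0 -0.3 0.7 0 0 0; 1 0 -0.2 0.7 0 0 0; 1 0 0 0.6 0 0 0; 1 0 0 0 0 0 0; 1 0 0 0 0 0 0"}}

```text
time_s: 20.92
position: [0.5298, 0.0227, 0.1499]
tool_rot: [[0.072, 0.997, 0.002], [0.997, -0.072, -0.0], [-0.0, 0.002, -1.0]]
ft_force: [-4.5, 0.3, 8.4]
grip_width: 0.0116
```

```bash
python3 - <<'E'
from h import *
s=readout.observe(); print({k:np.round(s[k],4).tolist() for k in ["position","tool_rot","ft_force","wrist_torque","grip_width"]})
E
```

```text
{'position': [0.5298, 0.0227, 0.1499], 'tool_rot': [[0.0722, 0.9974, 0.0021], [0.9974, -0.0722, -0.0003], [-0.0001, 0.0021, -1.0]], 'ft_force': [-4.5096, 0.2659, 8.4168], 'wrist_torque': [-0.0001, 0.8272, -0.0083], 'grip_width': 0.0116}
```

Call:
{"op": "arm_command", "data": {"rows": "1 0 -0.4 0.6 0 0 0; 1 0 0 0.5 0 0 0; 1 0 0 0 0 0 0; 1 0 0 0 0 0 0; 1 0 0 0 0 0 0"}}

```text
time_s: 21.33
position: [0.5298, 0.0227, 0.1491]
tool_rot: [[0.072, 0.997, 0.003], [0.997, -0.072, -0.0], [-0.0, 0.003, -1.0]]
ft_force: [-3.5, 1.1, 9.7]
grip_width: 0.0117
```

```bash
python3 - <<'E'
from h import *
s=readout.observe(); print({k:np.round(s[k],4).tolist() for k in ["position","tool_rot","ft_force","wrist_torque","grip_width"]})
im,V=snap("wrist","pics/w6.png"); sc,_=snap("top","pics/t6.png")
a=cv2.resize(im[100:340,190:470],(560,480),interpolation=cv2.INTER_CUBIC)
b=cv2.resize(sc[150:330,170:470],(400,240))
o=np.zeros((600,800,3),np.uint8); o[:480,:400]=a[:,80:480]; o[:240,400:]=b
cv2.imwrite("pics/w6c.png",o[:,:,::-1])
E
```

```text
{'position': [0.5298, 0.0227, 0.1491], 'tool_rot': [[0.0722, 0.9974, 0.0033], [0.9974, -0.0722, -0.0004], [-0.0002, 0.0033, -1.0]], 'ft_force': [-3.4858, 1.0837, 9.7205], 'wrist_torque': [0.1046, 0.6994, 0.0308], 'grip_width': 0.0117}
```

View pics/w6c.png

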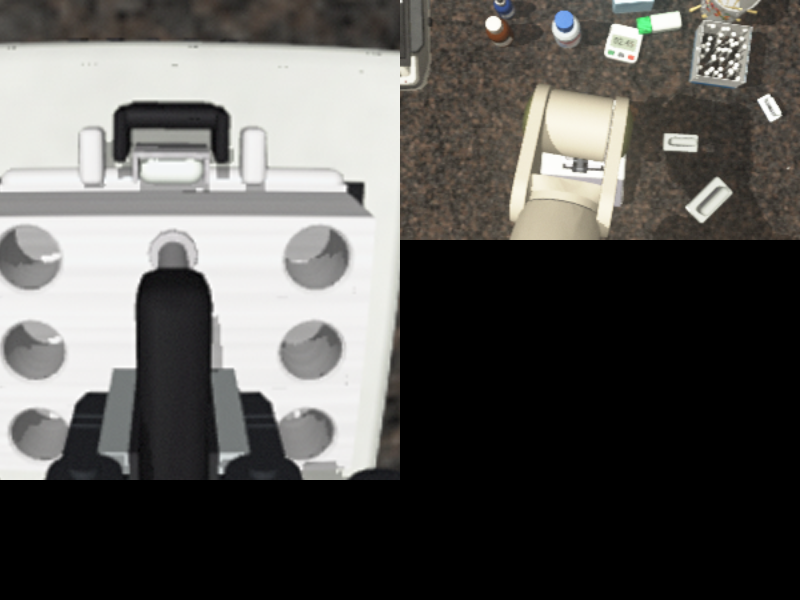

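Call:
{"op": "arm_command", "data": {"rows": "1 0 -0.4 0.6 0 0 0; 1 0 0 0.6 0 0 0; 1 0 0 0.4 0 0 0; 1 0 0 0 0 0 0; 1 0 0 0 0 0 0"}}

```text
time_s: 21.85
position: [0.5297, 0.0227, 0.1479]
tool_rot: [[0.072, 0.997, 0.005], [0.997, -0.072, -0.001], [-0.0, 0.005, -1.0]]
ft_force: [-3.7, -0.1, 12.0]
grip_width: 0.0118
```

Call:
{"op": "arm_command", "data": {"rows": "1 0 0 0 0 0 0; 1 0 0 0 0 0 0; 1 0 0 0 0 0 0; 1 0 0 0 0 0 0"}}

```text
time_s: 22.18
position: [0.5297, 0.0227, 0.148]
tool_rot: [[0.072, 0.997, 0.005], [0.997, -0.072, -0.001], [-0.0, 0.005, -1.0]]
ft_force: [-3.2, 0.3, 13.0]
grip_width: 0.0119
```

Seated and holding steady at 12–13 N, so I'm handing in.

```bash
python3 -c "
from rig import env; print(env.close_job())"
```

```text
the job is handed in; nothing more can be done
None
```

The plate is wiped, the wiping block is back on the bench, and the tube block is clicked into the heater. I handed in at about 22 s with the gripper still pressing the handle down.

- **Wipe:** I used the middle-sized wiping block, in one unbroken stroke at about 3.5–4.5 N, square to the plate. I measured the stroke as −36.9 to +37.3 mm about the plate's middle. Later pictures put the middle 1 to 1.8 mm further out, which would make it about −38 to −39 mm at the start and +35.5 to +36.3 mm at the end. The far end may therefore be up to 0.5 mm short of the full 36 mm; I did not wipe again.
- **Wiping block:** the last top view shows it standing on the bench to the right of the heater. The bottles looked undisturbed, and I did not touch them.
- **Tube block:** it passed the rollers, dropped suddenly, and the pictures show its tabs straddling the left-hand tower (the right-hand one was hidden).
- **Final press:** the last reading was 13.0 N of push on the handle. From the arm's height the plate is down about 6 mm, but I had no direct reading of the plate, and any slip in the grip would change that figure.
- **What disagreed:** a sideways force along the plate reached 6.6 N just after the click. Small shifts brought it down, but about 3 N remained at the end, with the tool tilted about 0.3°.

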